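Sort the garlic for storage

TASK

Sort the garlic on the worktop: open the grey compost caddy by its lid knob, put every bulb that has sprouted into the caddy, and lower every sound bulb gently, without dropping it, into the slatted wooden crate. When all the bulbs are put away, shut the caddy's lid again. Leave the tins, timer and matchbox where they are.

Things in the scene. Friction and masses are not known exactly. Their poses are not given: they have to be found in the camera images.
- crate: Open slatted wooden crate, 180 (its x) x 250 (its y) x 100 mm, walls and floor 6 mm thick (square corner posts reach 18 mm inward from the outer faces), fixed on a draining board over the sink (board top 20 mm above the worktop). Origin at the centre of its underside, z up. The inside is clear for 168 x 238 mm between the walls.
- caddy: Grey compost caddy (the side bin), an open-topped box 210 (its x) x 150 (its y) x 90 mm with a hinged lid on top, walls and floor 5 mm, fixed on the worktop. Origin at the centre of its underside, z up; its x axis points about to the left as seen from the robot (world +y), so its long side faces the robot.
- caddy_lid (a joint): Hinge angle of the caddy's lid, rad: 0 shut, grows as it opens, stops at 1.75; at the start 0 to 0.2. Lid 210 (along the caddy's x) x 150 x 8 mm. The hinge lies along the caddy's y on its left rim (caddy x = +105 mm, z = 90.5 mm), level with the lid's underside: the free right edge swings up and over to the left. Stiff (0.19 N m of friction): it stays where it is left.
- caddy_lid_handle (a point): Centre of the grip of the lid's steel knob: a round knob 28 mm across on a thin stem, standing up from the top of the shut lid, 43 mm tall, near the free edge, right of the middle. The point is 35 mm above the lid's top face, 180 mm from the hinge line along the lid, 43 mm off the lid's underside plane; 30 mm from the free edge; it swings round to the far (left) side of the lid as it opens.
- sound_1: Sound garlic bulb, 60 mm across and 59 mm high with a plain dry tip and no shoots, widest (60 mm) about 25 mm up; about 0.04 kg. Origin at the centre of its underside, z up. May be absent.
- sound_2: Sound garlic bulb, 60 mm across and 59 mm high with a plain dry tip and no shoots, widest (60 mm) about 25 mm up; about 0.04 kg. Origin at the centre of its underside, z up. May be absent.
- sound_3: Sound garlic bulb, 60 mm across and 59 mm high with a plain dry tip and no shoots, widest (60 mm) about 25 mm up; about 0.04 kg. Origin at the centre of its underside, z up. May be absent.
- sprouted_1: Sprouting garlic bulb: same bulb, 60 mm across, but with two thick shoots that fork out of its tip and splay out to 31 mm either side (along its own x), up to 62 mm above its underside. Origin at the centre of its underside, z up. May be absent.
- sprouted_2: Sprouting garlic bulb: same bulb, 60 mm across, but with two thick shoots that fork out of its tip and splay out to 31 mm either side (along its own x), up to 62 mm above its underside. Origin at the centre of its underside, z up. May be absent.
- sprouted_3: Sprouting garlic bulb: same bulb, 60 mm across, but with two thick shoots that fork out of its tip and splay out to 31 mm either side (along its own x), up to 62 mm above its underside. Origin at the centre of its underside, z up. May be absent.
- tomato_tin: Upright tin, 57 mm across, 72 mm high, not part of the job. Origin at the centre of its underside.
- bean_tin: Wide low tin, 75 mm across, 58 mm high, not part of the job. Origin at the centre of its underside.
- timer: Round kitchen timer, 62 mm across, 49 mm high, not part of the job. Origin at the centre of its underside.
- matchbox: Matchbox 36 x 56 x 16 mm lying flat, not part of the job. Origin at the centre of its underside.
Not all that is in view belongs to the job. Leave any red look-alike of the sprouted_1 alone.

How it is judged (in metres and radians):
On the way, in this order (a step that is already met when the one before it is completed fails the run):
1. the caddy's lid has been opened (more than 1.0 rad) (value of joint caddy_lid above 1 rad), for 0.2 s.
2. every sprouted bulb lies in the caddy and every sound bulb in the crate (x of sound_1 in the frame of crate between -0.084 and 0.084 m and y of sound_1 in the frame of crate between -0.119 and 0.119 m and z of sound_1 in the frame of crate between -0.005 and 0.07 m and x of sound_2 in the frame of crate between -0.084 and 0.084 m and y of sound_2 in the frame of crate between -0.119 and 0.119 m and z of sound_2 in the frame of crate between -0.005 and 0.07 m and x of sound_3 in the frame of crate between -0.084 and 0.084 m and y of sound_3 in the frame of crate between -0.119 and 0.119 m and z of sound_3 in the frame of crate between -0.005 and 0.07 m and x of sprouted_1 in the frame of caddy between -0.1 and 0.1 m and y of sprouted_1 in the frame of caddy between -0.07 and 0.07 m and z of sprouted_1 in the frame of caddy between -0.005 and 0.08 m and x of sprouted_2 in the frame of caddy between -0.1 and 0.1 m and y of sprouted_2 in the frame of caddy between -0.07 and 0.07 m and z of sprouted_2 in the frame of caddy between -0.005 and 0.08 m and x of sprouted_3 in the frame of caddy between -0.1 and 0.1 m and y of sprouted_3 in the frame of caddy between -0.07 and 0.07 m and z of sprouted_3 in the frame of caddy between -0.005 and 0.08 m), for 0.2 s.
At the end, for the whole second after the job is handed in: Every sound bulb lies inside the crate (below its rim) and every sprouted bulb inside the caddy, all at rest (below 0.03 m/s), and the caddy's lid is shut (below 0.08 rad) (all of step 2 and linear speed of each of sound_1, sound_2, sound_3, sprouted_1, sprouted_2, sprouted_3 below 0.03 m/s and value of joint caddy_lid below 0.08 rad); the robot touches nothing.
It fails at once if a sound bulb is dropped into the crate (it moves faster than 0.6 m/s inside it, about a 2 cm fall) ((x of sound_1 in the frame of crate between -0.084 and 0.084 m and y of sound_1 in the frame of crate between -0.119 and 0.119 m and z of sound_1 in the frame of crate between -0.005 and 0.1 m and linear speed of sound_1 above 0.6 m/s) or (x of sound_2 in the frame of crate between -0.084 and 0.084 m and y of sound_2 in the frame of crate between -0.119 and 0.119 m and z of sound_2 in the frame of crate between -0.005 and 0.1 m and linear speed of sound_2 above 0.6 m/s) or (x of sound_3 in the frame of crate between -0.084 and 0.084 m and y of sound_3 in the frame of crate between -0.119 and 0.119 m and z of sound_3 in the frame of crate between -0.005 and 0.1 m and linear speed of sound_3 above 0.6 m/s)).
It fails at once if a sound bulb is pressed against the crate with more than 25 N (contact force between any of sound_1, sound_2, sound_3 and crate above 25 N).
It fails at once if a tin, the timer or the matchbox is moved more than 4 cm (distance of any of tomato_tin, bean_tin, timer, matchbox from where it was at the start of the episode above 0.04 m).
Of sound_1, sound_2, sound_3, sprouted_1, sprouted_2, sprouted_3 only 4 to 6 are there at a start; the rules pass over those that are not, and their reading is None.
At some moment in a run one of sprouted_1, sprouted_2, sprouted_3 may be knocked a few centimetres aside while the robot is not near it.
It also fails if it takes over 210 s, if anything falls off the work surface, if the arm or the gripper's body presses on something with over 40 N, if the wrist force passes 120 N, or if a joint passes its speed limit or range.

ROBOT

A 6-joint arm with a two-finger parallel gripper is mounted at the origin on a cart in front of the work surface, level with it; the furniture and walls round the work are solid. World frame = base frame: x ahead of the robot, y to its left, z up, the work surface at z = 0. Lengths are in m, angles in degrees, forces in N, time in s.
With the tool pointing down it reaches from about 0.35 to 0.875 m from the base axis. Payload 4.2 kg.
Tool frame: the origin (TCP) lies midway between the tips of the shut fingers; the grasp point (between the pads) lies 19 mm behind it; z points along the fingers, y is the direction in which the jaws open and shut (so a half turn about z gives the same grasp; the last joint's range is limited). The gripper opens to 87 mm and grips with 3 to 60 N. Pads are 19 mm wide; open, the fingers measure 117 mm over their backs; the gripper's body (75 mm by 190 mm) begins 51 mm behind the grasp point.
Start: joints at [87.468, 22.042, 0.453, 0, -68.411, -14.817], TCP at [0.186, 0.597, 0.223] pointing down, gripper open.
Joint ranges: [-179.83, 179.83], [-69.29, 118.12], [-61.27, 80.66], [-181.25, 117.63], [-171.15, -9.14], [-177.46, 177.46]. Speed limits (degrees/s): [159.86, 159.86, 180, 180, 180, 180].

INTERFACE

Orientations are given as a 3x3 rotation matrix whose columns are the frame's x, y, z axes.
In Python, from station import r gives the robot as it stands.
- The arm moves only by the tool carry_out, never from a script. Its argument "steps" is a list of rows, each a list of 2 entries, a list of its own where there are three numbers: the shift along the tool's x, y, z in cm, then the turn about the tool's z in degrees. In form: [[[x, y, z], twist], ...]. A call has 1 to 20 rows; each row is the pose to reach, as a shift and turn from the pose measured when the call began, along the tool's axes at that moment; what a row does not reach only later rows make up. A row lasts 1/10 s, in which the tool goes at most 50 mm and 8.59 degrees, less where a joint would pass 70% of its speed; a pose out of reach is approached as far as the arm can. A call with a gripper value outside its range is refused whole. "gripper" is the gripper's target within -1 to 1 (fully open at 1, half-way at 0, shut at -1), set as the call begins (left out, the last holds). The fingers move at their own pace and stop on an object; the grip force is fixed at half the most. Time passes only in rows, so rows that repeat a pose let the fingers close. It gives the time, the measured TCP pose, the force and the opening at its end, in the units of the state.
- r.sense(): the state, without advancing time (a new reading comes with each control period).
- r.capture(name): name is "scene" or "top" or "wrist"; returns the picture (384x512x3 uint8, red, green, blue); there is no depth.
- r.calibration(name): a dict with "camera_matrix" (3x3 intrinsics, pixels), "world_from_camera" (4x4, takes a point from camera to world coordinates). Camera axes: x right, y up, looking along -z (the intrinsics and any distortion apply to the point x, -y, -z); pixel columns grow to the right and rows downward; lengths in m; the calibration is good to about 2 mm. The wrist camera is an equidistant fisheye: a pixel r from the principal point sees the ray r / f radians off the axis. A picture is of the moment at which its call begins: read the wrist's pose just before it. calibration takes no time and is no camera call; for the wrist camera it gives the pose at the moment of the call.
- r.finish_job(): hands the job in, once; it reports no verdict.
Trained networks look in the newest picture that a camera, given by its name, has taken for a name from the list of things; names that differ only in an ending like _2 or _b are one class to them, and where a whole thing is asked for, a point or a joint stands for the part that bears it (a point fixed in the world has none). Each returns a list of dicts, best first, with "confidence" (0 to 1); they miss things now and then, are a little off and sometimes report something else, mostly with a low value. They report only what shows in the picture. A call takes as long as a camera call. They do not tell look-alikes from the thing itself.
- r.cut_out(camera, target): "pixels" (384x512 bool, what is visible of it).
- r.place_of(camera, target): "centre" ([x, y, z] in m, in world coordinates, good to about 4 mm: a listed point, or the origin of a listed thing).
The state is a dict: "time_s": time; "joints": joint angles; "joint_velocities": joint speeds; "effort": joint torques, N m; "tcp_pos": TCP position; "ee_rot": TCP orientation; "wrist_force": force on the tool from outside, world axes, zero at the start; "moment": the same for the moment, N m; "gripper_width": opening from 0.0 (shut) to 1.0 (fully open).
Only numpy, scipy, OpenCV 4.12 (cv2) and the standard library are available. Lean on these libraries where they do the work, as an engineer would, in place of code of your own. Each camera call takes 0.05 s, during which the arm holds its last target. There are 200 camera calls.

## Working session

There is one attempt and no reset: what is moved stays moved. The work goes in short steps, Python scripts to look and compute and a tool call to move; the robot and the scene stay as the last step left them, time stands still between calls to the robot, and variables do not carry over. Pictures are saved under pics/ and viewed, about 12 in all and at most 16, crops included, and the job is handed in when it is done.

Besides the shell and the picture viewer there is one more tool, called after "Emit:" as name(argument=value, ...) on one line, values as JSON. carry_out: Moves the arm, as the interface text tells. Its arguments: {"type":"object","properties":{"steps":{"type":"array","items":{"type":"array"}},"gripper":{"type":"number"}},"required":["steps"]}

```bash
mkdir -p pics
cat > h.py <<'E'
from station import r
import numpy as np, cv2
def save(cam,name):
    im=r.capture(cam); cv2.imwrite(f'pics/{name}.png',im[:,:,::-1]); return im
def proj(cam,p):
    c=r.calibration(cam); q=np.linalg.inv(np.array(c['world_from_camera']))@np.append(p,1)
    K=np.array(c['camera_matrix']); v=np.array([q[0],-q[1],-q[2]])
    if cam=='wrist':
        t=np.arctan2(np.hypot(v[0],v[1]),v[2]); n=v[:2]/np.hypot(*v[:2]); return K[:2,2]+t*n*K[0,0]
    return (K@v/v[2])[:2]
def delta(p,z=None):
    "tool-frame shift in cm from current TCP to world p"
    s=r.sense(); R=np.array(s['ee_rot']); return np.round(R.T@(np.array(p)-s['tcp_pos'])*100,1)
E
python3 - <<'E'
from h import *
s=r.sense(); print(s)
a=save('scene','s0'); b=save('top','t0')
cv2.imwrite('pics/st0.png',np.vstack([a,b])[:,:,::-1])
for n in ['crate','caddy','caddy_lid_handle','sound_1','sprouted_1','tomato_tin','bean_tin','timer','matchbox']:
    for cam in ['top','scene']:
        print(n,cam,[(np.round(d['centre'],3).tolist(),round(d['confidence'],2),proj(cam,d['centre']).round().tolist()) for d in r.place_of(cam,n)])
E
```

```text
{'time_s': 0.0, 'joints': array([ 8.74681378e+01,  2.20894136e+01,  3.79328037e-01, -2.92446084e-02,
       -6.84102545e+01, -1.48173013e+01]), 'joint_velocities': array([ 0.00611037,  0.08066916, -0.03176542,  0.04755954, -0.10713732,
        0.03502445]), 'effort': array([ 3.95980669e-04, -3.90673113e+01,  1.87403941e+01,  4.21971023e+00,
        1.10033032e-02, -1.87887249e-04]), 'tcp_pos': array([0.18616441, 0.59599721, 0.22147005]), 'ee_rot': array([[ 9.54449133e-01, -2.98373139e-01, -5.66921876e-04],
       [-2.98373667e-01, -9.54446876e-01, -2.07726908e-03],
       [ 7.87044832e-05,  2.15180223e-03, -9.99997682e-01]]), 'wrist_force': array([0.31238251, 0.62235992, 0.24165288]), 'moment': array([ 0.0075268, -0.0211104,  0.0126139]), 'gripper_width': 0.998574550125319}
crate top [([0.497, -0.361, 0.017], 0.6, [371.0, 228.0])]
crate scene [([0.494, -0.36, 0.024], 0.8, [349.0, 282.0])]
caddy top [([0.596, 0.099, -0.003], 0.81, [206.0, 189.0]), ([0.719, -0.234, 0.021], 0.58, [325.0, 148.0]), ([0.587, 0.033, 0.169], 0.33, [226.0, 181.0])]
caddy scene [([0.594, 0.098, -0.0], 0.93, [2
[... 585 characters left out ...]
.434, 0.086, 0.0], 0.79, [208.0, 247.0])]
sprouted_1 scene [([0.573, -0.095, 0.002], 0.73, [266.0, 226.0]), ([0.436, 0.084, 0.001], 0.65, [186.0, 233.0])]
tomato_tin top [([0.7, -0.143, 0.003], 0.67, [292.0, 155.0]), ([0.43, -0.046, 0.002], 0.47, [256.0, 249.0])]
tomato_tin scene [([0.699, -0.142, 0.002], 0.82, [300.0, 205.0])]
bean_tin top [([0.706, -0.332, 0.017], 0.36, [359.0, 154.0])]
bean_tin scene []
timer top [([0.715, -0.233, 0.023], 0.57, [325.0, 149.0])]
timer scene [([0.715, -0.231, 0.022], 0.68, [331.0, 207.0]), ([0.43, -0.052, -0.002], 0.38, [226.0, 255.0])]
matchbox top [([0.708, -0.332, 0.022], 0.59, [360.0, 152.0])]
matchbox scene [([0.71, -0.33, 0.02], 0.84, [364.0, 221.0])]
```

View pics/t0.png

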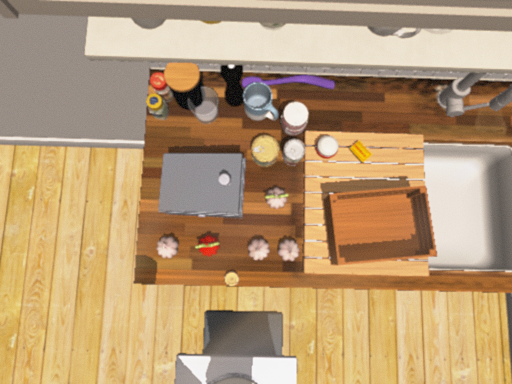

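View pics/s0.png

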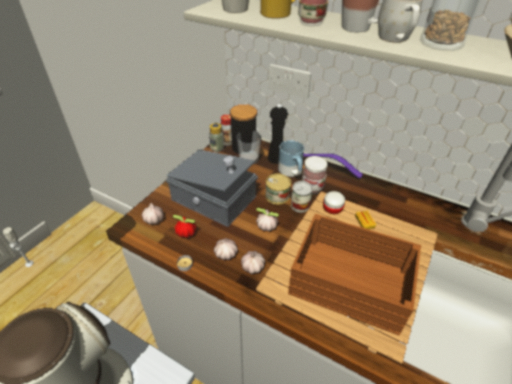

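The top view shows four white bulbs. Three are sound, at px (168,246), (258,248) and (289,248), and one is sprouted at (276,198). The red look-alike is at (208,245), the caddy with its knob at (224,178), and the crate at (380,225). The scene view agrees, and the lid is slightly open. Next I need the yaws and finer positions.

```bash
cat > fit.py <<'E'
from h import *
from scipy.optimize import minimize
def fitbox(cam,name,c,dims,z,yaw0):
    r.capture(cam); d=r.cut_out(cam,name)
    m=max(d,key=lambda q:q['confidence']*(q['pixels'].sum()>500))['pixels'].astype(np.uint8)
    pts=cv2.findNonZero(m); h=cv2.convexHull(pts); H=np.zeros_like(m); cv2.fillConvexPoly(H,h,1)
    def cost(p):
        c_,s_=np.cos(p[2]),np.sin(p[2])
        P=[proj(cam,[p[0]+c_*x-s_*y,p[1]+s_*x+c_*y,zz]) for x in(-dims[0]/2,dims[0]/2) for y in(-dims[1]/2,dims[1]/2) for zz in z]
        M=np.zeros((384*4,512*4),np.uint8); cv2.fillConvexPoly(M,cv2.convexHull((np.array(P)*4).astype(np.int32)),1)
        A=cv2.resize(H,(2048,1536),interpolation=0); return -(A&M).sum()/(A|M).sum()
    o=minimize(cost,[*c,yaw0],method='Nelder-Mead',options=dict(initial_simplex=[[*c,yaw0],[c[0]+.01,c[1],yaw0],[c[0],c[1]+.01,yaw0],[*c,yaw0+.08]],maxiter=90))
    print(name,cam,o.x[:2].round(3),'yaw',np.degrees(o.x[2]).round(1),'iou',round(-o.fun,3))
if __name__=='__main__':
    for cam in('top','scene'):
        fitbox(cam,'crate',[.497,-.361],(.18,.25),(.02,.12),0)
    fitbox('top','caddy',[.595,.099],(.15,.21),(0,.1),0)
    im=r.capture('top').astype(int)
    sub=im[180:215,260:295]; g=(sub[...,1]-sub[...,2]>50)&(sub[...,1]>sub[...,0]-25)
    ys,xs=np.nonzero(g); print('shoots',len(xs),xs.mean()+260,ys.mean()+180, cv2.fitLine(np.c_[xs,ys].astype(np.float32),2,0,.01,.01).ravel())
    for p in ([.574,-.096,.06],[.574,-.066,.06],[.604,-.096,.06]): print(proj('top',p).round(1))
    big=cv2.resize(im[130:280,150:310].astype(np.uint8),None,fx=5,fy=4,interpolation=2); big=cv2.resize(im[130:285,145:305].astype(np.uint8),(640,620)[:1]+(600,)); cv2.imwrite('pics/z.png',big[:,:,::-1])
    s=r.sense()
    k=np.array([.590,.0355,.166]); print('knob pre', delta(k+[0,0,.1]), 'grasp', delta(k-[0,0,.019]))
E
python3 fit.py
```

```text
crate top [ 0.716 -0.29 ] yaw -152.8 iou -0.0
crate scene [ 0.387 -0.092] yaw -96.1 iou -0.0
caddy top [0.836 0.21 ] yaw -120.2 iou -0.0
shoots 65 276.3076923076923 195.90769230769232 [ 0.99659383 -0.08246657 16.307692   15.907692  ]
[276.4 194.8]
[265.2 194.5]
[276.6 183.8]
knob pre [55.3 41.5 -4.3] grasp [55.3 41.5  7.6]fit.py:11: RuntimeWarning: overflow encountered in scalar negative
  A=cv2.resize(H,(2048,1536),interpolation=0); return -(A&M).sum()/(A|M).sum()
```

View pics/z.png

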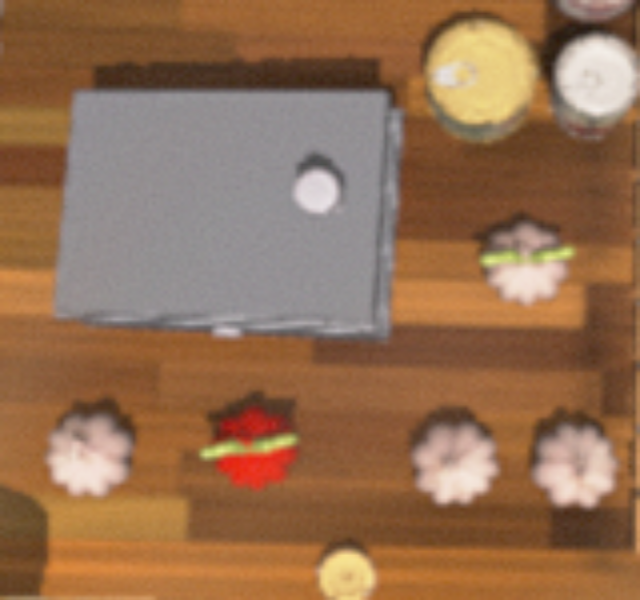

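The zoom shows the white sprouted bulb at about (276,197), with its shoots along world y. The sound bulbs are plain, the red one has shoots, and a small tan object sits by the front edge. I'll fix the unsigned arithmetic bug in the fit and rerun it.

```bash
sed -i 's/return -(A&M).sum()\/(A|M).sum()/return -float((A\&M).sum())\/float((A|M).sum())/' fit.py
python3 - <<'E'
from fit import *
for cam in('top','scene'):
    fitbox(cam,'crate',[.497,-.361],(.18,.25),(.02,.12),0)
    fitbox(cam,'caddy',[.595,.099],(.15,.21),(0,.11),0)
E
```

```text
crate top [ 0.495 -0.363] yaw 6.6 iou 0.962
caddy top [0.592 0.097] yaw -0.5 iou 0.969
crate scene [ 0.496 -0.363] yaw 6.6 iou 0.973
caddy scene [0.594 0.097] yaw 0.0 iou 0.932
```

Emit:
carry_out(gripper=1, steps=[[[55.3,41.5,-4.3],73],[[55.3,41.5,-4.3],73],[[55.3,41.5,-4.3],73],[[55.3,41.5,-4.3],73],[[55.3,41.5,-4.3],73],[[55.3,41.5,-4.3],73],[[55.3,41.5,-4.3],73],[[55.3,41.5,-4.3],73],[[55.3,41.5,-4.3],73],[[55.3,41.5,-4.3],73],[[55.3,41.5,-4.3],73],[[55.3,41.5,-4.3],73],[[55.3,41.5,-4.3],73],[[55.3,41.5,-4.3],73],[[55.3,41.5,-4.3],73],[[55.3,41.5,-4.3],73],[[55.3,41.5,-4.3],73],[[55.3,41.5,-4.3],73]])

```text
time_s: 3.55
tcp_pos: [0.5899, 0.0366, 0.2658]
ee_rot: [[-0.004, -1.0, 0.0], [-1.0, 0.004, 0.0], [-0.0, -0.0, -1.0]]
wrist_force: [0.3, 0.5, -0.0]
gripper_width: 0.996
```

Run:
```python
from h import *
r.capture('wrist'); d=r.place_of('wrist','caddy_lid_handle'); print([(x['centre'],x['confidence']) for x in d])
s=r.sense(); print(s['tcp_pos'],s['ee_rot'].round(3).tolist(),s['joints'].round(1))
k=np.array([.590,.0355,.166]); print(delta(k-[0,0,.019]))
if d: print(delta(np.array(d[0]['centre'])-[0,0,.019]))
```

```text
[([0.5936, 0.035, 0.1662], 0.96)]
[0.58999681 0.0366034  0.26590767] [[-0.004, -1.0, 0.0], [-1.0, 0.004, 0.0], [-0.0, -0.0, -1.0]] [ 19.2  17.2  -0.4  -0.  -72.3 -19.5]
[ 0.1  0.  11.9]
[ 0.2 -0.4 11.9]
```

Emit:
carry_out(steps=[[[0.1,-0.2,4],0],[[0.1,-0.2,8],0],[[0.1,-0.2,11.9],0],[[0.1,-0.2,11.9],0],[[0.1,-0.2,11.9],0]])

```text
time_s: 4.15
tcp_pos: [0.5925, 0.036, 0.1477]
ee_rot: [[-0.003, -1.0, 0.001], [-1.0, 0.003, -0.001], [0.001, -0.001, -1.0]]
wrist_force: [0.3, 0.6, 0.8]
gripper_width: 1.0
```

Emit:
carry_out(gripper=-1, steps=[[[0,0,0],0],[[0,0,0],0],[[0,0,0],0],[[0,0,0],0],[[0,0,0],0],[[0,0,0],0],[[0,0,0],0],[[0,0,0],0]])

```text
time_s: 4.95
tcp_pos: [0.5925, 0.036, 0.1476]
ee_rot: [[-0.003, -1.0, 0.001], [-1.0, 0.003, -0.001], [0.001, -0.001, -1.0]]
wrist_force: [-0.5, 0.2, 0.0]
gripper_width: 0.358
```

Run:
```python
from h import *
s=r.sense(); p=np.array(s['tcp_pos']); print(p,s['wrist_force'],s['gripper_width'])
hy,hz=.203,.0905
g=p+[0,0,-0+.019]; d=np.array([hy-g[1],g[2]-hz]); rad=np.hypot(*d); a0=np.arctan2(d[1],d[0]); print('rad',rad,'theta0',a0-np.arctan2(.043,.18))
for i in range(1,21):
    a=a0+i*0.07; print([round((-(hy-rad*np.cos(a))+g[1])*100,1),0,round(-(hz+rad*np.sin(a)-g[2])*100,1)], end=' ')
```

```text
[0.59245407 0.03600062 0.14763396] [-0.4777231   0.20668059  0.02842832] 0.3584817715095104
rad 0.18353520886515912 theta0 0.19325014925492665
[np.float64(-0.6), 0, np.float64(-1.1)] [np.float64(-1.2), 0, np.float64(-2.3)] [np.float64(-2.0), 0, np.float64(-3.3)] [np.float64(-2.8), 0, np.float64(-4.3)] [np.float64(-3.6), 0, np.float64(-5.3)] [np.float64(-4.6), 0, np.float64(-6.1)] [np.float64(-5.5), 0, np.float64(-7.0)] [np.float64(-6.6), 0, np.float64(-7.7)] [np.float64(-7.7), 0, np.float64(-8.4)] [np.float64(-8.8), 0, np.float64(-9.0)] [np.float64(-10.0), 0, np.float64(-9.5)] [np.float64(-11.2), 0, np.float64(-9.9)] [np.float64(-12.5), 0, np.float64(-10.2)] [np.float64(-13.7), 0, np.float64(-10.5)] [np.float64(-15.0), 0, np.float64(-10.7)] [np.float64(-16.3), 0, np.float64(-10.7)] [np.float64(-17.6), 0, np.float64(-10.7)] [np.float64(-18.8), 0, np.float64(-10.6)] [np.float64(-20.1), 0, np.float64(-10.4)] [np.float64(-21.4), 0, np.float64(-10.1)]
```

Knob gripped (width 0.36 ≈ 31 mm). First part of the arc.

Emit:
carry_out(steps=[[[-0.6,0,-1.1],0],[[-1.2,0,-2.3],0],[[-2,0,-3.3],0],[[-2.8,0,-4.3],0],[[-3.6,0,-5.3],0],[[-4.6,0,-6.1],0],[[-4.6,0,-6.1],0]])

```text
time_s: 5.65
tcp_pos: [0.5933, 0.083, 0.2111]
ee_rot: [[-0.001, -1.0, 0.004], [-1.0, 0.001, -0.001], [0.001, -0.004, -1.0]]
wrist_force: [0.9, -4.2, 4.4]
gripper_width: 0.306
```

Emit:
carry_out(steps=[[[-0.9,0,-0.9],0],[[-2,0,-1.6],0],[[-3.1,0,-2.3],0],[[-4.2,0,-2.9],0],[[-5.4,0,-3.4],0],[[-6.6,0,-3.8],0],[[-7.9,0,-4.1],0],[[-9.1,0,-4.4],0],[[-10.4,0,-4.6],0],[[-11.7,0,-4.6],0],[[-13,0,-4.6],0],[[-14.2,0,-4.5],0],[[-15.2,0,-4.4],0],[[-15.2,0,-4.4],0]])

```text
time_s: 7.05
tcp_pos: [0.5975, 0.2374, 0.2558]
ee_rot: [[0.0, -1.0, 0.014], [-1.0, -0.0, 0.002], [-0.002, -0.014, -1.0]]
wrist_force: [12.9, -0.9, -3.7]
gripper_width: 0.307
```

Run:
```python
from h import *
save('scene','s1')
```

```text
(no output)
```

View pics/s1.png

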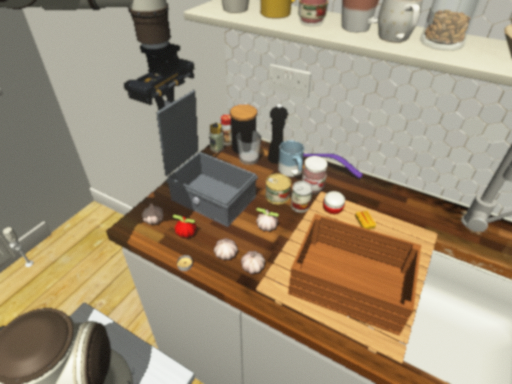

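Lid stands upright (past 1.0 rad), and the caddy interior is visible at (213,190). Release, rise, and go over the sprouted bulb.

Emit:
carry_out(gripper=1, steps=[[[0,0,0],0],[[0,0,0],0],[[0,0,0],0],[[0,0,0],0],[[0,0,0],0],[[0,0,-4],0],[[0,0,-8],0],[[0,0,-9],0],[[5,0.4,-9],0],[[10,0.8,-9],0],[[15,1,-9],0],[[20,1.5,-9],-5],[[25,2,-9],-5],[[30,2.4,-7],-5],[[33.5,2.4,-3],-5],[[33.5,2.4,2],-5],[[33.5,2.4,6],-5],[[33.5,2.4,6],-5],[[33.5,2.4,6],-5]])

```text
time_s: 9.0
tcp_pos: [0.5748, -0.098, 0.1957]
ee_rot: [[0.088, -0.996, 0.014], [-0.996, -0.088, 0.001], [0.0, -0.014, -1.0]]
wrist_force: [0.4, 0.5, 0.2]
gripper_width: 1.0
```

Run:
```python
from h import *
im=save('wrist','w1'); d=r.place_of('wrist','sprouted_1'); print([(np.round(x['centre'],3),x['confidence']) for x in d])
s=r.sense(); print(s['tcp_pos'],s['ee_rot'].round(3).tolist(),s['gripper_width'])
for x in d: print(delta(np.array(x['centre'])*[1,1,0]+[0,0,.009]))
```

```text
[(array([ 0.571, -0.097,  0.   ]), 0.66), (array([ 0.436,  0.084, -0.   ]), 0.65)]
[ 0.57635146 -0.09754604  0.19812939] [[0.088, -0.996, 0.02], [-0.996, -0.088, 0.002], [0.0, -0.02, -1.0]] 1.005296471644701
[-0.1  0.9 18.9]
[-19.3  12.7  18.7]
```

View pics/w1.png

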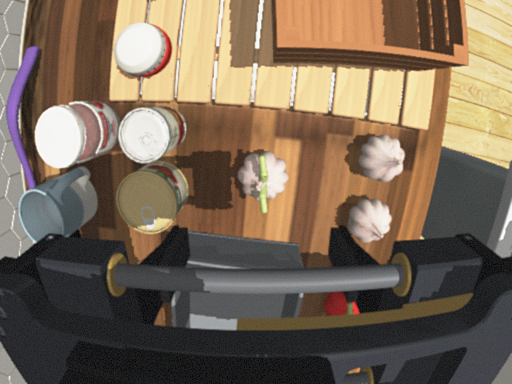

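Wrist view: the sprouted bulb is at (263,178) with its shoots vertical in the picture, i.e. across the jaw direction, and the fingers are clear of the tins. Descend and grip.

Emit:
carry_out(steps=[[[-0.1,0.3,5],0],[[-0.1,0.5,9],0],[[-0.1,0.6,13],0],[[-0.1,0.7,16],0],[[-0.1,0.7,18.8],0],[[-0.1,0.7,18.8],0],[[-0.1,0.7,18.8],0]])

```text
time_s: 9.8
tcp_pos: [0.5752, -0.0965, 0.0122]
ee_rot: [[0.09, -0.996, 0.023], [-0.996, -0.09, 0.001], [0.001, -0.023, -1.0]]
wrist_force: [0.3, -0.5, 0.2]
gripper_width: 1.001
```

Emit:
carry_out(gripper=-1, steps=[[[0,0,0],0],[[0,0,0],0],[[0,0,0],0],[[0,0,0],0],[[0,0,0],0],[[0,0,0],0],[[0,0,-3],0],[[0,0,-7],0],[[0,0,-11],0],[[0,0,-15],0],[[0,0,-15],0]])

```text
time_s: 10.9
tcp_pos: [0.5755, -0.0968, 0.1686]
ee_rot: [[0.091, -0.995, 0.036], [-0.996, -0.091, 0.001], [0.002, -0.036, -0.999]]
wrist_force: [1.3, 0.7, -0.0]
gripper_width: 0.648
```

Run:
```python
from h import *
print(delta([.594,.08,.165]), delta([.594,.08,.065]))
```

```text
[-17.4  -3.4   0.4] [-17.5  -3.1  10.4]
```

Emit:
carry_out(steps=[[[-4,-0.8,0],2],[[-8,-1.6,0],5],[[-13,-2.4,0.2],5],[[-17.4,-3.2,0.4],5],[[-17.4,-3.2,3],5],[[-17.4,-3.2,7],5],[[-17.4,-3.2,11],5],[[-17.4,-3.2,11.8],5],[[-17.4,-3.2,11.8],5],[[-17.4,-3.2,11.8],5]])

```text
time_s: 11.9
tcp_pos: [0.5972, 0.0797, 0.0529]
ee_rot: [[0.004, -0.999, 0.039], [-1.0, -0.004, 0.001], [-0.001, -0.039, -0.999]]
wrist_force: [0.1, 0.3, -0.0]
gripper_width: 0.652
```

Emit:
carry_out(gripper=0.8, steps=[[[0,0,0],0],[[0,0,0],0],[[0,0,0],0],[[0,0,0],0],[[0,0,0],0],[[0,0,-5],0],[[0,0,-10],0],[[0,0,-14],0],[[0,0,-14],0],[[0,0,-14],0]])

```text
time_s: 12.9
tcp_pos: [0.5918, 0.0797, 0.194]
ee_rot: [[0.004, -0.999, 0.041], [-1.0, -0.004, 0.003], [-0.003, -0.041, -0.999]]
wrist_force: [-0.6, -0.2, -0.2]
gripper_width: 0.898
```

Run:
```python
from h import *
save('scene','s2'); 
for c in('scene','top'):
    if c=='top': r.capture('top')
    for n in('sound_1','sprouted_1'): print(c,n,[(np.round(x['centre'],3),round(x['confidence'],2)) for x in r.place_of(c,n)])
s=r.sense(); print(s['ee_rot'].round(3).tolist(),s['joints'].round(1)); print(delta([.432,-.132,.15]))
```

```text
scene sound_1 [(array([0.428, 0.197, 0.   ]), 0.78), (array([ 0.427, -0.133, -0.001]), 0.75), (array([ 0.429, -0.052,  0.004]), 0.73), (array([ 0.709, -0.332,  0.02 ]), 0.5)]
scene sprouted_1 [(array([0.602, 0.079, 0.006]), 0.68), (array([0.437, 0.088, 0.003]), 0.68)]
top sound_1 [(array([0.43 , 0.192, 0.001]), 0.83), (array([ 0.434, -0.13 , -0.006]), 0.8), (array([ 0.43 , -0.051, -0.   ]), 0.76)]
top sprouted_1 [(array([0.432, 0.085, 0.002]), 0.74), (array([0.598, 0.081, 0.003]), 0.72)]
[[0.004, -0.999, 0.037], [-1.0, -0.004, 0.0], [-0.0, -0.037, -0.999]] [ 23.6  19.6  -8.4   0.9 -60.1 -23.8]
[21.1 16.1  3.5]
```

View pics/s2.png

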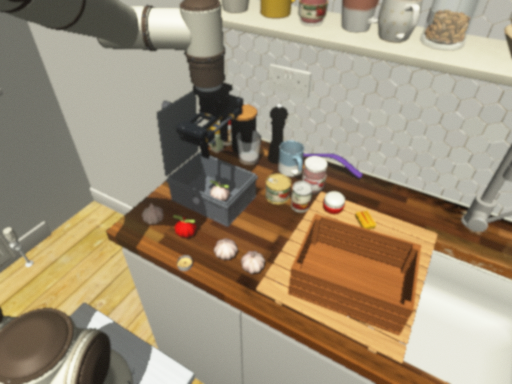

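The sprouted bulb is in the caddy at (219,192). Now the first sound bulb.

Emit:
carry_out(gripper=1, steps=[[[3,3,0],0],[[6,6,0],0],[[9,8,0],0],[[12,10,0],0],[[16,13,1],0],[[21,16.2,3.5],0],[[21,16.3,6.5],0],[[21,16.4,10],0],[[21,16.6,13.5],0],[[21,16.7,17],0],[[21,16.7,17.1],0],[[21,16.7,17.1],0],[[21,16.7,17.1],0]])

```text
time_s: 14.5
tcp_pos: [0.4328, -0.1313, 0.0157]
ee_rot: [[0.005, -0.999, 0.039], [-1.0, -0.005, 0.0], [-0.0, -0.039, -0.999]]
wrist_force: [-0.0, 0.2, 0.6]
gripper_width: 1.003
```

Emit:
carry_out(gripper=-1, steps=[[[0,0,0],0],[[0,0,0],0],[[0,0,0],0],[[0,0,0],0],[[0,0,0],0],[[0,0,0],0],[[0,0,-4],0],[[0,0,-8],0],[[0,0,-12],0],[[0,0,-15],0],[[0,0,-15],0],[[0,0,-15],0]])

```text
time_s: 15.7
tcp_pos: [0.4267, -0.1312, 0.1657]
ee_rot: [[0.004, -0.999, 0.04], [-1.0, -0.004, 0.001], [-0.001, -0.04, -0.999]]
wrist_force: [0.2, -0.1, -0.9]
gripper_width: 0.631
```

```bash
cat > place.py <<'E'
from h import *
def crate(x,y,z,c=(.496,-.362),yaw=6.6):
    a=np.radians(yaw); return [c[0]+x*np.cos(a)-y*np.sin(a),c[1]+x*np.sin(a)+y*np.cos(a),z]
E
python3 - <<'E'
from place import *
s=r.sense(); print(s['tcp_pos'],s['gripper_width'],s['joints'].round(1))
for x in (.04,-.04): print(delta(crate(x,0,.18)),delta(crate(x,0,.042)))
E
```

```text
[ 0.42665469 -0.13117348  0.16566932] 0.6305527941480834 [  4.    6.5 -29.8   0.1 -51.3  -3.8]
[ 22.7 -10.9  -1. ] [ 22.7 -10.3  12.8]
[23.6 -2.9 -1.3] [23.6 -2.4 12.5]
```

Emit:
carry_out(steps=[[[2,-1,-1.5],8],[[5,-3,-2],16],[[9,-5,-2],25],[[13,-7,-2],33],[[17,-9,-2],42],[[20,-10,-2],50],[[22.7,-10.8,-2],59],[[22.7,-10.8,-2],67],[[22.7,-10.8,-2],76],[[22.7,-10.8,-2],83.5],[[22.7,-10.8,-2],83.5],[[22.7,-10.8,-2],83.5],[[22.7,-10.8,-2],83.5]])

```text
time_s: 17.0
tcp_pos: [0.5345, -0.3575, 0.1888]
ee_rot: [[-0.992, -0.119, 0.039], [-0.119, 0.993, 0.002], [-0.039, -0.003, -0.999]]
wrist_force: [-0.0, 0.0, -0.4]
gripper_width: 0.632
```

Run:
```python
from place import *
s=r.sense(); print(s['tcp_pos'],s['ee_rot'].round(3).tolist())
r.capture('wrist'); print([(np.round(x['centre'],3),round(x['confidence'],2)) for x in r.place_of('wrist','crate')])
print(delta(crate(.04,0,.12)),delta(crate(.04,0,.043)))
```

```text
[ 0.5344629  -0.35750804  0.18881255] [[-0.992, -0.119, 0.039], [-0.119, 0.993, 0.002], [-0.039, -0.003, -0.999]]
[(array([ 0.5  , -0.368,  0.02 ]), 0.94)]
[0.2 0.  6.9] [ 0.5  0.1 14.6]
```

Emit:
carry_out(steps=[[[0.2,-0.2,3],0],[[0.2,-0.2,6],0],[[0.3,-0.2,8],0],[[0.3,-0.2,10],0],[[0.4,-0.2,12],0],[[0.4,-0.2,13],0],[[0.5,-0.2,13.8],0],[[0.5,-0.2,14.2],0],[[0.5,-0.2,14.5],0],[[0.5,-0.2,14.5],0],[[0.5,-0.2,14.5],0]])

```text
time_s: 18.2
tcp_pos: [0.5361, -0.3602, 0.0451]
ee_rot: [[-0.992, -0.119, 0.041], [-0.119, 0.993, 0.001], [-0.041, -0.004, -0.999]]
wrist_force: [-0.4, 0.4, -0.9]
gripper_width: 0.628
```

Emit:
carry_out(gripper=1, steps=[[[0,0,0],0],[[0,0,0],0],[[0,0,0],0],[[0,0,0],0],[[0,0,0],0],[[0,0,-1],0],[[0,0,-3],0],[[0,0,-6],0],[[0,0,-10],0],[[0,0,-14],0],[[0,0,-14.5],0],[[0,0,-14.5],0],[[0,0,-14.5],0]])

```text
time_s: 19.5
tcp_pos: [0.5295, -0.3598, 0.1891]
ee_rot: [[-0.992, -0.118, 0.04], [-0.119, 0.993, 0.002], [-0.04, -0.003, -0.999]]
wrist_force: [-0.3, 0.7, -0.3]
gripper_width: 0.997
```

Run:
```python
from place import *
r.capture('wrist'); print([(np.round(x['centre'],3),round(x['confidence'],2)) for x in r.place_of('wrist','sound_1')])
r.capture('scene');print([(np.round(x['centre'],3),round(x['confidence'],2)) for x in r.place_of('scene','sound_1')])
s=r.sense(); print(s['tcp_pos'],s['ee_rot'].round(3).tolist())
print(delta([.4305,-.052,.15]),delta([.4305,-.052,.014]))
```

```text
[(array([ 0.434, -0.048,  0.004]), 0.93), (array([ 0.539, -0.356,  0.027]), 0.84)]
[(array([ 0.431, -0.054,  0.   ]), 0.87), (array([ 0.534, -0.36 ,  0.023]), 0.84), (array([ 0.43 ,  0.195, -0.002]), 0.69), (array([0.598, 0.239, 0.273]), 0.59)]
[ 0.52960441 -0.3599811   0.1883181 ] [[-0.992, -0.119, 0.038], [-0.119, 0.993, 0.002], [-0.038, -0.003, -0.999]]
[ 6.3 31.8  3.5] [ 6.8 31.8 17.1]
```

Bulb A stands in the crate at about (0.537, -0.358). Next is bulb B.

Emit:
carry_out(steps=[[[0.5,4,-0.5],0],[[1.5,9,-0.5],0],[[3,14,0],0],[[4,19,0],0],[[5,24,1],0],[[6,28,2],0],[[6.2,31.9,3.5],0],[[6.2,31.9,4],0],[[6.3,31.9,7],0],[[6.4,31.9,10],0],[[6.5,31.9,13],0],[[6.6,31.9,16],0],[[6.6,31.9,17],0],[[6.6,31.9,17],0],[[6.6,31.9,17],0]])

```text
time_s: 21.2
tcp_pos: [0.4336, -0.0509, 0.0157]
ee_rot: [[-0.992, -0.119, 0.039], [-0.119, 0.993, 0.002], [-0.039, -0.003, -0.999]]
wrist_force: [-0.1, 0.4, 0.6]
gripper_width: 1.001
```

Emit:
carry_out(gripper=-1, steps=[[[0,0,0],0],[[0,0,0],0],[[0,0,0],0],[[0,0,0],0],[[0,0,0],0],[[0,0,0],0],[[0,0,-4],0],[[0,0,-8],0],[[0,0,-12],0],[[0,0,-16],0],[[0,0,-17],0],[[0,0,-17],0]])

```text
time_s: 22.4
tcp_pos: [0.4276, -0.0509, 0.187]
ee_rot: [[-0.992, -0.119, 0.043], [-0.119, 0.993, 0.003], [-0.043, -0.002, -0.999]]
wrist_force: [-0.2, -1.0, -0.9]
gripper_width: 0.633
```

Run:
```python
from place import *
print(delta(crate(-.04,0,.185,(.496,-.364))),delta(crate(-.04,0,.044,(.496,-.364))))
```

```text
[  0.9 -31.9   0.2] [  1.6 -31.9  14.3]
```

Emit:
carry_out(steps=[[[0,-4,-0.3],0],[[0.2,-9,-0.3],0],[[0.3,-14,-0.3],0],[[0.4,-19,-0.3],0],[[0.5,-24,-0.3],0],[[0.5,-29,0],0],[[0.6,-31.9,0.2],0],[[0.6,-31.9,0.2],0],[[0.7,-31.9,3],0],[[0.8,-31.9,5.5],0],[[0.9,-31.9,7.5],0],[[1,-31.9,9.5],0],[[1.1,-31.9,11.5],0],[[1.1,-31.9,13],0],[[1.2,-31.9,13.8],0],[[1.2,-31.9,14.2],0],[[1.2,-31.9,14.2],0],[[1.2,-31.9,14.2],0]])

```text
time_s: 24.2
tcp_pos: [0.4601, -0.3687, 0.0457]
ee_rot: [[-0.992, -0.119, 0.044], [-0.119, 0.993, 0.003], [-0.044, -0.003, -0.999]]
wrist_force: [0.5, -0.4, -0.2]
gripper_width: 0.63
```

Emit:
carry_out(gripper=1, steps=[[[0,0,0],0],[[0,0,0],0],[[0,0,0],0],[[0,0,0],0],[[0,0,0],0],[[0,0,-1],0],[[0,0,-3],0],[[0,0,-6],0],[[0,0,-10],0],[[0,0,-14],0],[[0,0,-14.5],0],[[0,0,-14.5],0],[[0,0,-14.5],0]])

```text
time_s: 25.5
tcp_pos: [0.453, -0.3686, 0.1898]
ee_rot: [[-0.992, -0.119, 0.043], [-0.119, 0.993, 0.004], [-0.043, -0.001, -0.999]]
wrist_force: [-0.7, -0.2, -0.3]
gripper_width: 0.998
```

Run:
```python
from place import *
for c in('top','scene'):
  r.capture(c)
  for n in('sound_1','sprouted_1'): print(n,[(np.round(x['centre'],3),round(x['confidence'],2)) for x in r.place_of(c,n)])
s=r.sense(); print(s['tcp_pos'],s['ee_rot'].round(3).tolist(),s['joints'].round(1))
print(delta([.430,.193,.15]),delta([.430,.193,.014]))
```

```text
sound_1 [(array([0.435, 0.193, 0.   ]), 0.67), (array([ 0.702, -0.062, -0.002]), 0.45)]
sprouted_1 [(array([0.598, 0.081, 0.001]), 0.89), (array([ 0.435,  0.084, -0.001]), 0.59), (array([0.594, 0.239, 0.272]), 0.16)]
sound_1 [(array([ 0.429,  0.194, -0.004]), 0.78), (array([ 0.455, -0.372,  0.023]), 0.74), (array([ 0.535, -0.36 ,  0.023]), 0.67)]
sprouted_1 [(array([0.435, 0.087, 0.002]), 0.69), (array([0.6  , 0.079, 0.008]), 0.67)]
[ 0.45340412 -0.36893148  0.18949873] [[-0.992, -0.119, 0.042], [-0.119, 0.993, 0.003], [-0.042, -0.002, -0.999]] [-23.9  18.7  -9.1  -1.3 -60.1 -58.6]
[-4.2 56.1  4. ] [-3.6 56.1 17.6]
```

Emit:
carry_out(steps=[[[-0.5,5,0],0],[[-1,10,0],0],[[-1.5,15,0],0],[[-2,20,0],0],[[-2.5,25,0],0],[[-3,30,0],0],[[-3.3,35,0],0],[[-3.6,40,0.5],0],[[-3.8,45,1],0],[[-4,50,2],0],[[-4.2,54,3],0],[[-4.2,56.2,4],0],[[-4.2,56.2,4.5],0],[[-4.1,56.2,7],0],[[-4,56.2,10.5],0],[[-3.9,56.2,14],0],[[-3.8,56.2,17],0],[[-3.8,56.2,17.5],0],[[-3.8,56.2,17.5],0],[[-3.8,56.2,17.5],0]])

```text
time_s: 27.8
tcp_pos: [0.4326, 0.1946, 0.0166]
ee_rot: [[-0.992, -0.119, 0.044], [-0.119, 0.993, 0.005], [-0.044, -0.0, -0.999]]
wrist_force: [0.2, 0.5, 0.6]
gripper_width: 1.002
```

Emit:
carry_out(gripper=-1, steps=[[[0,0,0],0],[[0,0,0],0],[[0,0,0],0],[[0,0,0],0],[[0,0,0],0],[[0,0,0],0],[[0,0,-4],0],[[0,0,-8],0],[[0,0,-12],0],[[0,0,-16],0],[[0,0,-17],0],[[0,0,-17],0]])

```text
time_s: 29.0
tcp_pos: [0.4255, 0.1944, 0.1879]
ee_rot: [[-0.992, -0.119, 0.047], [-0.119, 0.993, 0.008], [-0.047, 0.002, -0.999]]
wrist_force: [1.0, 0.4, -1.1]
gripper_width: 0.627
```

Run:
```python
from place import *
s=r.sense(); print(s['joints'].round(1))
for z in(.185,.053): print(delta(crate(0,.075,z,(.496,-.364))),delta(crate(0,-.075,z,(.496,-.364))))
```

```text
[  45.6    7.   -26.3    2.   -54.5 -129.9]
[ -0.4 -48.8   0.2] [ -0.3 -63.8   0.2]
[  0.2 -48.8  13.4] [  0.3 -63.8  13.3]
```

Emit:
carry_out(steps=[[[0,-4,0],0],[[0,-9,0],0],[[-0.1,-14,0],0],[[-0.1,-19,0],0],[[-0.2,-24,0],0],[[-0.2,-29,0],0],[[-0.3,-34,0],0],[[-0.3,-39,0],0],[[-0.4,-44,0],0],[[-0.4,-48,0],0],[[-0.4,-50.1,0.2],0],[[-0.4,-50.1,0.2],0],[[-0.3,-50.1,3],0],[[-0.2,-50.1,5],0],[[-0.1,-50.1,7],0],[[-0.1,-50.1,8],0],[[-0.1,-50.1,8],0],[[-0.1,-50.1,8],0]])

```text
time_s: 30.8
tcp_pos: [0.4901, -0.302, 0.1069]
ee_rot: [[-0.992, -0.12, 0.046], [-0.12, 0.993, 0.008], [-0.047, 0.002, -0.999]]
wrist_force: [0.7, 0.0, -0.4]
gripper_width: 0.631
```

Run:
```python
from place import *
print(delta(crate(0,.062,.053,(.496,-.364))), r.sense()['ee_rot'].round(3).tolist())
im=save('wrist','w2')
r.capture('scene');print([(np.round(x['centre'],3),round(x['confidence'],2)) for x in r.place_of('scene','sound_1')])
```

```text
[ 0.4 -0.   5.4] [[-0.992, -0.12, 0.046], [-0.12, 0.993, 0.008], [-0.047, 0.002, -0.999]]
[(array([ 0.535, -0.358,  0.025]), 0.96), (array([ 0.458, -0.368,  0.027]), 0.65), (array([ 0.487, -0.303,  0.091]), 0.61)]
```

View pics/w2.png

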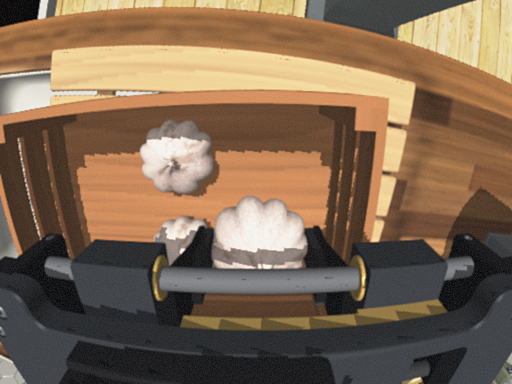

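Wrist view: the held bulb is between the jaws at (260,235). The two placed bulbs are at (178,158) and (180,235), leaving a gap for the left finger. Lower in small steps.

Emit:
carry_out(steps=[[[0.1,0,1.5],0],[[0.2,0,3],0],[[0.3,0,4],0],[[0.3,0,4.8],0],[[0.4,0,5.3],0],[[0.4,0,5.4],0],[[0.4,0,5.4],0],[[0.4,0,5.4],0]])

```text
time_s: 31.75
tcp_pos: [0.4896, -0.3026, 0.0543]
ee_rot: [[-0.992, -0.119, 0.05], [-0.119, 0.993, 0.007], [-0.05, 0.001, -0.999]]
wrist_force: [-0.0, -0.3, -0.6]
gripper_width: 0.629
```

Emit:
carry_out(steps=[[[0,0,0.1],0],[[0,0,0.2],0],[[0,0,0.3],0],[[0,0,0.3],0]])

```text
time_s: 32.15
tcp_pos: [0.4896, -0.3026, 0.0512]
ee_rot: [[-0.992, -0.119, 0.049], [-0.119, 0.993, 0.007], [-0.05, 0.001, -0.999]]
wrist_force: [-0.2, -0.5, -0.6]
gripper_width: 0.632
```

No contact; about 9 mm above the floor. Release with limited opening.

Emit:
carry_out(gripper=0.52, steps=[[[0,0,0],0],[[0,0,0],0],[[0,0,0],0],[[0,0,0],0],[[0,0,0],0],[[0,0,-1],0],[[0,0,-3],0],[[0,0,-6],0],[[0,0,-10],0],[[0,0,-14],0],[[0,0,-14],0],[[0,0,-14],0]])

```text
time_s: 33.35
tcp_pos: [0.483, -0.3032, 0.1924]
ee_rot: [[-0.991, -0.119, 0.052], [-0.119, 0.993, 0.007], [-0.053, 0.001, -0.999]]
wrist_force: [0.8, 0.4, -0.8]
gripper_width: 0.762
```

Run:
```python
from place import *
save('scene','s3')
for c in ('scene','wrist','top'):
    if c!='scene': r.capture(c)
    for n in ('sound_1','sprouted_1','caddy_lid_handle'): print(c,n,[(np.round(x['centre'],3),round(x['confidence'],2)) for x in r.place_of(c,n)])
s=r.sense(); print(s['tcp_pos'],s['joints'].round(1))
```

```text
scene sound_1 [(array([ 0.535, -0.358,  0.024]), 0.7), (array([ 0.457, -0.372,  0.026]), 0.62), (array([ 0.485, -0.3  ,  0.024]), 0.6)]
scene sprouted_1 [(array([0.435, 0.086, 0.003]), 0.67), (array([0.6  , 0.083, 0.006]), 0.59)]
scene caddy_lid_handle [(array([0.597, 0.236, 0.274]), 0.67)]
wrist sound_1 [(array([ 0.537, -0.359,  0.028]), 0.87), (array([ 0.456, -0.365,  0.027]), 0.81), (array([ 0.487, -0.303,  0.024]), 0.69)]
wrist sprouted_1 [(array([ 0.434,  0.084, -0.   ]), 0.86)]
wrist caddy_lid_handle []
top sound_1 [(array([ 0.457, -0.368,  0.025]), 0.53)]
top sprouted_1 [(array([0.433, 0.087, 0.002]), 0.88), (array([0.599, 0.082, 0.006]), 0.82)]
top caddy_lid_handle [(array([0.595, 0.237, 0.271]), 0.69)]
[ 0.48268153 -0.30354631  0.19077581] [-16.6  17.1 -11.3  -1.4 -59.1 -65.9]
```

View pics/s3.png

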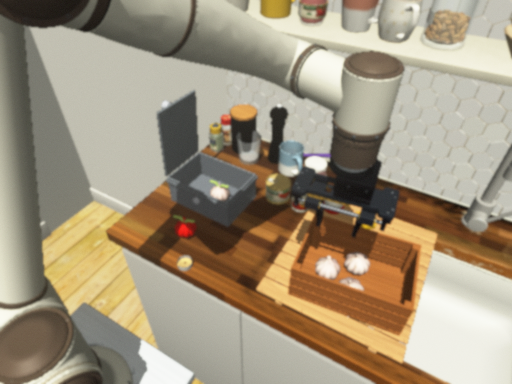

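All three sound bulbs lie in the crate, at (327,267), (357,263) and (352,285). The sprouted one is in the caddy at (219,192). Now to shut the lid.

Run:
```python
from place import *
print(delta([.597,.2365,.37]))
```

```text
[-18.7  52.3 -17. ]
```

Emit:
carry_out(gripper=1, steps=[[[0,0,-4],-4],[[0,0,-8],-8],[[-1,3,-12],-16],[[-3,8,-16],-25],[[-5,13,-17],-33],[[-7,18,-17],-41],[[-9,23,-17],-50],[[-11,28,-17],-58],[[-13,33,-17],-66],[[-15,38,-17],-74],[[-16,43,-17],-83],[[-17,48,-17],-83],[[-18.7,52.3,-17],-83],[[-18.7,52.3,-17],-83],[[-18.7,52.3,-17],-83],[[-18.7,52.3,-17],-83],[[-18.7,52.3,-17],-83]])

```text
time_s: 35.65
tcp_pos: [0.5973, 0.236, 0.3707]
ee_rot: [[-0.003, -0.999, 0.049], [-1.0, 0.003, 0.007], [-0.007, -0.049, -0.999]]
wrist_force: [0.5, 0.6, 0.0]
gripper_width: 0.998
```

Run:
```python
from place import *
r.capture('wrist'); print([(np.round(x['centre'],3),round(x['confidence'],2)) for x in r.place_of('wrist','caddy_lid_handle')])
r.capture('scene'); print([(np.round(x['centre'],3),round(x['confidence'],2)) for x in r.place_of('scene','sound_1')])
s=r.sense(); print(s['tcp_pos'],s['joints'].round(1))
print(delta([.597,.2365,.255]))
```

```text
[(array([0.598, 0.233, 0.272]), 0.94)]
[(array([ 0.538, -0.356,  0.024]), 0.93), (array([ 0.488, -0.305,  0.026]), 0.79), (array([ 0.458, -0.371,  0.029]), 0.67)]
[0.59731282 0.23559244 0.37108641] [ 36.6  19.1  16.3   1.4 -84.6 -36.9]
[-0.   0.6 11.6]
```

Emit:
carry_out(steps=[[[0,0.2,4],0],[[0,0.4,8],0],[[0,0.6,11.6],0],[[0,0.6,11.6],0],[[0,0.6,11.6],0]])

```text
time_s: 36.35
tcp_pos: [0.5978, 0.236, 0.2561]
ee_rot: [[-0.004, -0.999, 0.051], [-1.0, 0.004, 0.007], [-0.007, -0.051, -0.999]]
wrist_force: [0.9, -0.1, 0.5]
gripper_width: 0.998
```

Emit:
carry_out(gripper=-1, steps=[[[0,0,0],0],[[0,0,0],0],[[0,0,0],0],[[0,0,0],0],[[0,0,0],0],[[0,0,0],0],[[0,0,0],0],[[0,0,0],0]])

```text
time_s: 37.15
tcp_pos: [0.5978, 0.236, 0.2561]
ee_rot: [[-0.004, -0.999, 0.051], [-1.0, 0.004, 0.007], [-0.007, -0.051, -0.999]]
wrist_force: [0.6, -0.1, 0.3]
gripper_width: 0.363
```

Run:
```python
from h import *
s=r.sense(); p=np.array(s['tcp_pos']); print(p,s['wrist_force'],s['gripper_width'])
hy,hz=.203,.0905
g=p+[0,0,.019]; d=np.array([hy-g[1],g[2]-hz]); rad=np.hypot(*d); a0=np.arctan2(d[1],d[0]); t0=a0-np.arctan2(.043,.18); print('rad',rad,'theta0',t0)
R=s['ee_rot']
for t in np.linspace(t0,0.02,21)[1:]:
    a=t+np.arctan2(.043,.18); rr=.185+(rad-.185)*t/t0
    q=np.array([g[0]-.006*(t0-t)/t0,hy-rr*np.cos(a),hz+rr*np.sin(a)]); print((R.T@(q-g)*100).round(1).tolist(),end=' ')
```

```text
[0.59779698 0.23595903 0.2560643 ] [ 0.64330159 -0.14210274  0.3213242 ] 0.36345588322515143
rad 0.18748407113470372 theta0 1.5130169646330083
[1.4, 0.0, -0.2] [2.8, 0.0, -0.3] [4.2, 0.1, -0.3] [5.6, 0.1, -0.1] [6.9, 0.1, 0.1] [8.3, 0.2, 0.4] [9.6, 0.2, 0.8] [10.9, 0.3, 1.3] [12.2, 0.3, 2.0] [13.4, 0.4, 2.7] [14.5, 0.4, 3.5] [15.6, 0.5, 4.3] [16.6, 0.6, 5.3] [17.5, 0.7, 6.3] [18.4, 0.7, 7.4] [19.1, 0.8, 8.5] [19.8, 0.9, 9.7] [20.4, 1.0, 11.0] [20.9, 1.1, 12.3] [21.3, 1.2, 13.6]
```

Emit:
carry_out(steps=[[[1.4,0,-0.2],0],[[2.8,0,-0.3],0],[[4.2,0.1,-0.3],0],[[5.6,0.1,-0.1],0],[[6.9,0.1,0.1],0],[[8.3,0.2,0.4],0],[[9.6,0.2,0.8],0],[[10.9,0.3,1.3],0],[[12.2,0.3,2],0],[[13.4,0.4,2.7],0],[[14.5,0.4,3.5],0],[[15.6,0.5,4.3],0],[[16.6,0.6,5.3],0],[[16.6,0.6,5.3],0]])

```text
time_s: 38.55
tcp_pos: [0.5937, 0.0683, 0.2002]
ee_rot: [[-0.005, -0.999, 0.05], [-1.0, 0.005, 0.005], [-0.005, -0.05, -0.999]]
wrist_force: [2.1, -2.6, 0.3]
gripper_width: 0.308
```

Emit:
carry_out(steps=[[[0.8,0.1,0.9],0],[[1.7,0.1,2],0],[[2.4,0.2,3.1],0],[[3.1,0.3,4.3],0],[[3.7,0.4,5.6],0],[[4.2,0.5,6.9],0],[[4.5,0.6,7.8],0],[[4.6,0.6,8.2],0],[[4.6,0.6,8.2],0],[[4.6,0.6,8.2],0]])

```text
time_s: 39.55
tcp_pos: [0.5924, 0.0232, 0.1173]
ee_rot: [[-0.005, -0.999, 0.051], [-1.0, 0.005, 0.005], [-0.006, -0.051, -0.999]]
wrist_force: [3.6, 2.6, -2.6]
gripper_width: 0.304
```

Run:
```python
from h import *
for c in('top','scene'):
    r.capture(c); print([(np.round(x['centre'],3),round(x['confidence'],2)) for x in r.place_of(c,'caddy_lid_handle')])
```

```text
[]
[(array([0.592, 0.026, 0.136]), 0.75), (array([ 0.488, -0.302,  0.022]), 0.5)]
```

Emit:
carry_out(gripper=1, steps=[[[0,0,0],0],[[0,0,0],0],[[0,0,0],0],[[0,0,0],0],[[0,0,0],0],[[0,0.1,-3],0],[[0,0.3,-6],0],[[0,0.3,-6],0],[[0,0.3,-6],0]])

```text
time_s: 40.65
tcp_pos: [0.5863, 0.023, 0.1779]
ee_rot: [[-0.005, -0.999, 0.053], [-1.0, 0.005, 0.006], [-0.007, -0.053, -0.999]]
wrist_force: [-1.1, -0.1, -0.3]
gripper_width: 0.978
```

Emit:
carry_out(gripper=-1, steps=[[[0,0,0],0],[[0,0,0],0],[[0,0,0],0],[[0,0,0],0],[[0,0,0],0],[[0,0,0],0],[[0,0,0],0],[[0,0,0],0],[[0,0,0],0],[[0,0,1.5],0],[[0,0,2.5],0],[[0,0,3],0],[[0,0,3.3],0],[[0,0,3.5],0],[[0,0,3.5],0]])

```text
time_s: 42.15
tcp_pos: [0.5882, 0.0232, 0.143]
ee_rot: [[-0.005, -0.999, 0.053], [-1.0, 0.005, 0.006], [-0.006, -0.053, -0.999]]
wrist_force: [-0.6, 0.5, -0.7]
gripper_width: 0.002
```

Emit:
carry_out(steps=[[[0,0,0.1],0],[[0,0,0.2],0],[[0,0,0.3],0],[[0,0,0.3],0]])

```text
time_s: 42.55
tcp_pos: [0.5887, 0.0232, 0.1419]
ee_rot: [[-0.004, -0.999, 0.054], [-1.0, 0.005, 0.006], [-0.006, -0.054, -0.998]]
wrist_force: [-3.0, 0.2, 7.1]
gripper_width: 0.004
```

Emit:
carry_out(steps=[[[0,0,-4],0],[[0,0,-9],0],[[0,3,-13],0],[[0,8,-15],0],[[-5,13,-15],0],[[-10,18,-15],0],[[-15,18,-15],0],[[-20,18,-15],0],[[-20,18,-15],0],[[-20,18,-15],0]])

```text
time_s: 43.55
tcp_pos: [0.4011, 0.2266, 0.2833]
ee_rot: [[0.001, -0.998, 0.055], [-1.0, -0.001, 0.008], [-0.007, -0.055, -0.998]]
wrist_force: [-0.0, 0.6, 0.2]
gripper_width: 0.006
```

Run:
```python
from place import *
a=save('scene','s4')
for c in ('scene','top'):
    if c!='scene': b=save('top','t4')
    for n in ('sound_1','sprouted_1','caddy_lid_handle','tomato_tin','timer','matchbox','bean_tin'): print(c,n,[(np.round(x['centre'],3).tolist(),round(x['confidence'],2)) for x in r.place_of(c,n)])
cv2.imwrite('pics/f4.png',cv2.resize(np.vstack([a[130:],b[:300]])[:,:,::-1],(520,560)))
```

```text
scene sound_1 [([0.535, -0.359, 0.021], 0.78), ([0.488, -0.304, 0.022], 0.65), ([0.456, -0.371, 0.022], 0.46)]
scene sprouted_1 [([0.437, 0.084, 0.0], 0.83)]
scene caddy_lid_handle [([0.59, 0.026, 0.135], 0.72)]
scene tomato_tin [([0.696, -0.144, -0.001], 0.72)]
scene timer [([0.716, -0.234, 0.021], 0.73)]
scene matchbox [([0.706, -0.334, 0.023], 0.82)]
scene bean_tin [([0.704, -0.062, -0.001], 0.79)]
top sound_1 [([0.455, -0.37, 0.025], 0.66), ([0.488, -0.304, 0.026], 0.54), ([0.539, -0.358, 0.023], 0.53), ([0.498, -0.361, 0.02], 0.53)]
top sprouted_1 [([0.434, 0.085, 0.0], 0.94), ([0.708, -0.331, 0.019], 0.44)]
top caddy_lid_handle [([0.59, 0.024, 0.134], 0.69)]
top tomato_tin [([0.697, -0.144, 0.001], 0.68)]
top timer [([0.719, -0.233, 0.02], 0.79)]
top matchbox [([0.704, -0.334, 0.02], 0.75)]
top bean_tin [([0.702, -0.06, 0.004], 0.95), ([0.544, -0.357, 0.023], 0.63)]
```

View pics/f4.png

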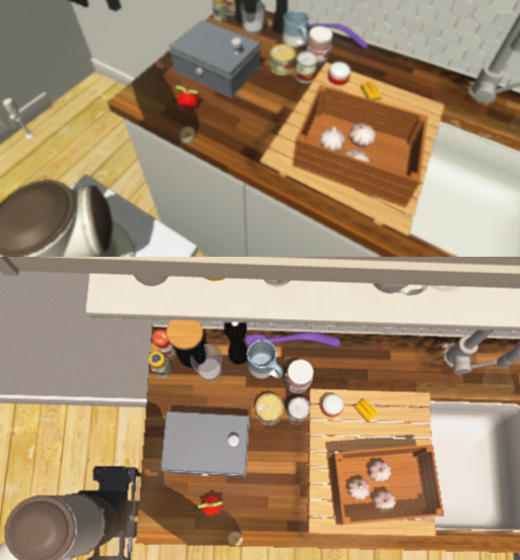

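The lid is shut, with the knob at (233,440). Three sound bulbs are in the crate and the worktop is clear apart from the red look-alike and the other items, so I'm handing in.

```bash
python3 -c "
from station import r
print(r.finish_job())"
```

```text
the job is handed in; nothing more can be done
None
```

The job is done and handed in; no verdict is reported. It took about 44 s of robot time.

**What I did:** I opened the caddy by its knob to about 1.5 rad and put the one sprouted bulb inside. I placed the three sound bulbs in the crate: two were lowered to about 3 mm above the floor, and the third was released about 9 mm above it. I then swung the lid shut and pressed the knob down lightly.

**Last checks:**
- **Lid:** both cameras put the knob at z ≈ 0.134–0.135 m, against 0.1335 m when fully shut.
- **Sound bulbs:** three are upright in the crate, at about (0.537, -0.358), (0.456, -0.371) and (0.488, -0.304).
- **Sprouted bulb:** it was last seen in the caddy at about (0.60, 0.08) before the lid shut. It is now out of sight.
- **Other items:** the tomato tin, timer and matchbox are within 5 mm of where they started. The bean tin was not located correctly at the start, so I only know that its later readings agree and that it was never approached. I left the red look-alike where it was.

**Disagreements:**
- **Crate pose:** the wrist camera placed the crate about 6 mm from where the fixed cameras did.
- **Tool tilt:** the tool drifted to about 3° off vertical during the run, with no effect that I could see.
- **False detections:** the last top-view check reported four low-confidence hits that match nothing real, one each for a sound bulb and a bean tin in the crate and one for a sprouted bulb at the matchbox; the fourth was an earlier hit of a sound bulb on the knob. The pictures rule these out.

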